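# Load the scent bottle into the latched warmer

## Task

Warm the scent bottle with the red stopper: press the blue pad of the warmer down and let go so that its sprung lid opens, stand the bottle upright and fully down in the well, then swing the lid shut and press it until it latches and stays shut by itself. Press gently, only until you feel the lid bottom, ram nothing, do not let the bottle fall or tip, and leave the other things on the table where they are.

Things in the scene. Friction and masses are not known exactly. Their poses are not given: they have to be found in the camera images.
- warmer: White and grey bench warmer, fixed to the table, 150 mm long (its x), 134 mm wide (its y). Origin: centre of its underside; front = -x side, z up. White outer base 75 mm high; inside it a grey plinth, 124 x 108 mm, rises to a flat deck 95 mm high, which the shut lid covers. A round well is in the middle of the deck. More than 30 N on warmer or lid damages it.
- well (a point): Centre of the mouth of the round well, at deck level (95 mm over the table). The well is about 43 mm across, 62 mm deep, with a small chamfer; axes as the warmer's. A bottle standing on the well floor has its underside 62 mm below this point and its stopper's top 34 mm above it.
- lid (a joint): Lid angle, rad: 0 shut and latched, 1.6 fully open (about upright), negative when pressed below the latched position. White box-like cover 150 long, 134 wide, 51 mm high, open below, walls 4 mm, 0.16 kg, hinged at its rear lower edge. A damped spring always drives it open (1 to 3 N at the front edge); it rises fully in about 2 s. Shut, its flat top is 144 mm over the table.
- lid_pad (a point): Centre of the top face of the blue press pad (28 x 60 mm, 2 mm thick) on the lid's top near the front edge; moves with the lid: 132 mm ahead of the hinge line and 53 mm above it when shut.
- lid_hinge (a point): Point on the lid's hinge line, mid width, at the rear lower edge of the lid, 93 mm over the table, 75 mm behind the well centre. Its y axis is the hinge line; its x and z axes turn with the lid (shut: x to the rear, z up).
- bottle: The scent bottle: amber glass, white label, RED stopper. 40 mm diameter body up to 52 mm, neck 21 mm wide, stopper a cylinder 26 mm in diameter from 70 to 96 mm height. About 0.13 kg. Origin: centre of the underside, z up. Starts upright on the table.
- amber: Bystander: the same bottle with a BLACK stopper.
- clear: Bystander: the same bottle in clear glass with a WHITE stopper.
- stopperA: Bystander: loose black stopper, 38 mm wide, 26 mm high.
- stopperB: Bystander: another loose black stopper, the same.
- dish: Bystander: shallow clear dish, 84 mm wide, 15 mm high.
- pen: Bystander: blue pen lying flat, 120 mm long.
- scanner: Bystander: black and orange hand-held code scanner lying on its side, about 130 x 160 mm, 40 mm high.
- latch (a point): Slot of the push-push latch in the front of the deck, under the lid's front. Pressing the shut lid down and letting go frees it; pressing the open lid fully down and letting go latches it. It trips about 1 mm before a hard stop that lies 6 to 15 mm below the pad's latched height; where differs by unit and is unseen: feel it. Force stays at 1 to 4 N until the stop, then climbs steeply.
Not all that is in view belongs to the job. What is shaped like the bottle but yellow is not meant.

How it is judged:
By the outcome, as a careful person would: the job done as asked, in the order asked, and still so for the second after the job is handed in, with the robot touching nothing.
It also fails if it takes over 72 s, if anything falls off the work surface, if the arm or the gripper's body presses on something with over 40 N, if the wrist force passes 120 N, or if a joint passes its speed limit or range.

## Robot

A 6-joint arm with a two-finger parallel gripper is mounted at the origin on the work surface. World frame = base frame: x ahead of the robot, y to its left, z up, the work surface at z = 0. Lengths are in m, angles in rad, forces in N, time in s.
With the tool pointing down it reaches from about 0.375 to 0.825 m from the base axis. Payload 5.5 kg.
Tool frame: the origin (TCP) lies midway between the tips of the shut fingers; the grasp point (between the pads) lies 19 mm behind it (robot.tcp_to_grasp is the distance from the TCP to the grasp point, in m); z points along the fingers, y is the direction in which the jaws open and shut (so a half turn about z gives the same grasp; the last joint's range is limited). The gripper opens to 85 mm and grips with 20 to 120 N. Pads are 22 mm wide; open, the fingers measure 114 mm over their backs; the gripper's body (76 mm by 85 mm) begins 54 mm behind the grasp point. The pads swing forward as they close: fully open they stand 13 mm farther back than shut.
Start: joints at [1.337, 0.314, -0.047, 1.21, 0, 1.571], TCP at [0.139, 0.584, 0.231] pointing down, gripper open.
Joint ranges: [-2.67, 2.67], [-0.69, 1.73], [-1.03, 1.25], [-2.08, 2.16], [-1.42, 1.45], [-3.14, 3.14]. Speed limits (rad/s): [2.39, 2.39, 3.01, 3.14, 3.14, 3.14].

## Interface

Orientations are given as a rotation vector (axis times angle).
In Python, from cell import robot, imaging gives the robot as it stands. Calls block until the motion is done:
- robot.goto(position, orientation): joint-space move of the TCP to a pose.
- robot.move_straight(position, max_speed=0.15, frame=None): straight line of the TCP; frame=None keeps the orientation; max_speed is the mean speed in m/s.
- robot.goto_joints(angles): joint-space move.
- robot.open_jaws() and robot.grab(force=None): open the fingers fully, or close them until they stop; force is the grip in N (None keeps the last).
- robot.dwell(seconds).
- robot.inverse_kinematics(position, orientation): joint angles nearest the present ones, or None.
- robot.read_state(): the state.
- imaging.snapshot(name): name is "scene" or "top"; returns (picture, depth): 420x560x3 uint8, blue, green, red; 420x560 float32, m along the optical axis (not along the pixel's ray), 0 where there is no reading.
- imaging.get_calibration(name): a dict with "K" (3x3 intrinsics, pixels), "T" (4x4, takes a point from camera to world coordinates). Camera axes: x right, y down, z forward; pixel columns grow to the right and rows downward; lengths in m; the calibration is good to about 2 mm. A picture is of the moment at which its call begins. get_calibration takes no time and is no camera call.
A pose or a line that the arm cannot do raises robot.MotionError and nothing moves.
- robot.job_done(): hands the job in, once; it reports no verdict.
Trained networks look in the newest picture that a camera, given by its name, has taken for a name from the list of things; names that differ only in an ending like _2 or _b are one class to them, and where a whole thing is asked for, a point or a joint stands for the part that bears it (a point fixed in the world has none). Each returns a list of dicts, best first, with "p" (0 to 1); they miss things now and then, are a little off and sometimes report something else, mostly with a low value. They report only what shows in the picture. A call takes as long as a camera call. They do not tell look-alikes from the thing itself.
- imaging.silhouettes(camera, target): "region" (420x560 bool, what is visible of it) and "centre" ([column, row] in pixels, amid what is visible of it).
- imaging.place_of(camera, target): "centre" ([column, row] in pixels: a listed point, or the origin of a listed thing).
The state is a dict: "time": time; "joint_positions": joint angles; "joint_vel": joint speeds; "effort": joint torques, N m; "eef_pos": TCP position; "ee_rot": TCP orientation; "force": force on the tool from outside, world axes, zero at the start; "moment": the same for the moment, N m; "gripper_width": opening from 0.0 (shut) to 1.0 (fully open).
Only numpy, scipy, OpenCV 4.12 (cv2) and the standard library are available. Lean on these libraries where they do the work, as an engineer would, in place of code of your own. Each camera call takes 0.05 s, during which the arm holds its last target.

## Working session

There is one attempt and no reset: what is moved stays moved. The work goes in short steps, each a Python script; the robot and the scene stay as the last script left them, time stands still between calls to the robot, and variables do not carry over. Pictures are saved under pics/ and viewed, and the job is handed in when it is done.

```bash
ls; mkdir -p pics; python3 - <<'E'
from cell import robot, imaging
import cv2
s=robot.read_state(); print({k:(v if not hasattr(v,'round') else v) for k,v in s.items()})
print(robot.tcp_to_grasp)
for n in("scene","top"):
    p,d=imaging.snapshot(n); cv2.imwrite(f"pics/{n}0.png",p)
    c=imaging.get_calibration(n); print(n,c["K"],c["T"])
E
```

```text
pics
{'time': 0.0, 'joint_positions': array([ 1.33699053e+00,  3.14216973e-01, -4.80603968e-02,  1.21023977e+00,
       -2.73232272e-05,  1.57076316e+00]), 'joint_vel': array([ 0.00138537, -0.0011049 ,  0.00050994,  0.00129883, -0.00106271,
        0.00159524]), 'effort': array([-3.77838405e-04, -5.39593542e+01,  3.39744222e+01,  1.93095789e-02,
       -8.47394381e-05, -3.52955212e-06]), 'eef_pos': array([0.1388816 , 0.58310164, 0.23044821]), 'ee_rot': array([-3.66353173e-01, -3.11998266e+00,  2.68945690e-03]), 'force': array([ 0.11559637,  0.031849  , -0.18348612]), 'moment': array([ 0.000127  ,  0.0078269 , -0.03750362]), 'gripper_width': 1.0071668868550183}
0.0187
scene [[386.33818817   0.         282.77736112]
 [  0.         386.33818817 204.43848533]
 [  0.           0.           1.        ]] [[-0.71089456  0.42997491 -0.55655234  1.04248735]
 [ 0.70329629  0.43664907 -0.56099191  0.47430808]
 [ 0.00180561 -0.79022729 -0.6128112   0.65181006]
 [ 0.          0.          0.          1.        ]]
top [[479.24794574   0.         276.40313765]
 [  0.         479.24794574 203.11836896]
 [  0.           0.           1.        ]] [[-1.81490662e-02 -9.84124423e-01  1.76549513e-01  2.83738136e-01]
 [-9.99834904e-01  1.80194926e-02 -2.33728838e-03 -5.57379442e-02]
 [-8.81150061e-04 -1.76562785e-01 -9.84288985e-01  1.48627445e+00]
 [ 0.00000000e+00  0.00000000e+00  0.00000000e+00  1.00000000e+00]]
```

View pics/scene0.png

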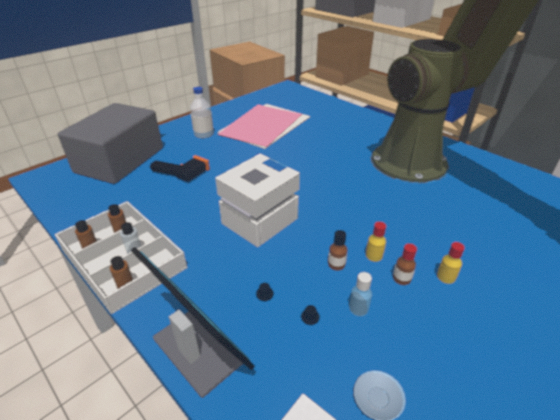

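View pics/top0.png

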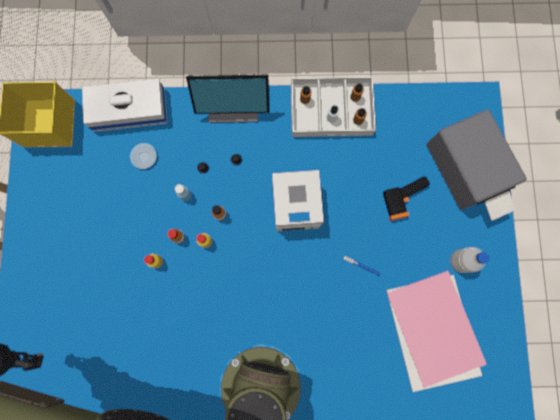

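Scene shows, with red stoppers, amber glass with a white label at (404,265), and yellow look-alikes at (376,243) and (450,263). In the top view, red stoppers are at (176,236), (153,261) and (204,240). The amber one at scene (404,265) / top (176,236) fits, because the other two are yellow. The warmer's blue pad is at top (299,216), on the side facing the robot.

```bash
cat > h.py <<'E'
from cell import robot, imaging
import numpy as np, cv2
def cal(n):
    c=imaging.get_calibration(n); return np.array(c["K"]),np.array(c["T"])
def ray(n,uv):
    K,T=cal(n); d=np.linalg.inv(K)@[uv[0],uv[1],1]; return T[:3,3],T[:3,:3]@d
def onz(n,uv,z):
    o,d=ray(n,uv); return o+d*(z-o[2])/d[2]
def tri(uv1,uv2,n1="scene",n2="top"):
    o1,d1=ray(n1,uv1);o2,d2=ray(n2,uv2)
    d1=d1/np.linalg.norm(d1);d2=d2/np.linalg.norm(d2)
    s=np.linalg.lstsq(np.c_[d1,-d2],o2-o1,rcond=None)[0]
    a=o1+s[0]*d1;b=o2+s[1]*d2
    return (a+b)/2,np.linalg.norm(a-b)
def cloud(n,d,mask=None):
    K,T=cal(n); v,u=np.nonzero((d>0)&(mask if mask is not None else True)); z=d[v,u]
    P=np.linalg.inv(K)@np.array([u*z,v*z,z]); return (T[:3,:3]@P).T+T[:3,3],u,v
def proj(n,p):
    K,T=cal(n); q=K@(T[:3,:3].T@(np.asarray(p)-T[:3,3])); return q[:2]/q[2]
E
python3 - <<'E'
from h import *
np.set_printoptions(precision=4,suppress=True)
pics={}
for n in("scene","top"):
    pics[n]=imaging.snapshot(n)
    for t in("bottle","lid_pad","warmer","well","lid_hinge"):
        for r in imaging.place_of(n,t)[:4]: print(n,t,np.array(r["centre"]).round(1),round(r["p"],2))
    for t in("bottle","lid_pad","warmer"):
        for r in imaging.silhouettes(n,t)[:4]:
            m=r["region"]; P,u,v=cloud(n,pics[n][1],m)
            print(n,"sil",t,np.array(r["centre"]).round(1),round(r["p"],2),m.sum(), np.percentile(P,[2,50,98],axis=0).round(3).tolist())
a=cv2.resize(pics["scene"][0][215:305,320:480],None,fx=4,fy=4,interpolation=cv2.INTER_CUBIC)
b=cv2.resize(pics["top"][0][160:280,130:345],None,fx=3,fy=3,interpolation=cv2.INTER_CUBIC)
cv2.imwrite("pics/cs1.png",a);cv2.imwrite("pics/ct1.png",b)
E
```

```text
scene bottle [373.4 256. ] 0.92
scene bottle [446.  277.6] 0.74
scene bottle [398.8 279.2] 0.66
scene lid_pad [271.4 167.2] 0.97
scene lid_pad [337.8 267. ] 0.42
scene warmer [261.  222.6] 0.88
scene lid_hinge [276.2 164.7] 0.68
scene lid_hinge [236.9 203.4] 0.67
scene sil bottle [405.5 265.4] 0.92 673 [[0.417, 0.235, 0.0], [0.462, 0.255, 0.052], [0.471, 0.27, 0.096]]
scene sil bottle [374.5 241.4] 0.77 587 [[0.425, 0.153, 0.0], [0.447, 0.173, 0.051], [0.456, 0.186, 0.096]]
scene sil bottle [449.6 263.4] 0.69 703 [[0.369, 0.302, 0.003], [0.389, 0.321, 0.052], [0.397, 0.336, 0.096]]
scene sil bottle [263.8 288.7] 0.56 262 [[0.681, 0.052, -0.001], [0.701, 0.076, 0.007], [0.714, 0.088, 0.027]]
scene sil lid_pad [258.3 183.6] 0.79 3361 [[0.471, -0.179, 0.095], [0.564, -0.092, 0.142], [0.62, -0.046, 0.146]]
scene sil warmer [258.5 199.1] 0.64 5504 [[0.471, -0.176, 0.006], [0.576, -0.077, 0.114], [0.62, -0.046, 0.145]]
top bottle [202.4 241.5] 0.59
top bottle [176.9 240.1] 0.51
top bottle [154.7 262.7] 0.5
top lid_pad [301.3 216.4] 0.72
top warmer [296.7 206.4] 0.68
top well [393.5 198.6] 0.48
top well [299.4 206.4] 0.24
top sil bottle [200.8 238.7] 0.71 174 [[0.414, 0.144, -0.0], [0.429, 0.157, 0.057], [0.45, 0.181, 0.098]]
top sil bottle [175.9 235.1] 0.45 192 [[0.429, 0.228, -0.0], [0.445, 0.24, 0.057], [0.468, 0.26, 0.099]]
top sil bottle [154.4 259.5] 0.45 179 [[0.355, 0.295, 0.02], [0.372, 0.306, 0.057], [0.39, 0.326, 0.097]]
top sil lid_pad [297.9 200.8] 0.81 2491 [[0.464, -0.182, 0.119], [0.535, -0.119, 0.143], [0.612, -0.056, 0.149]]
top sil warmer [298.4 203.8] 0.89 2785 [[0.463, -0.185, 0.001], [0.531, -0.118, 0.143], [0.614, -0.052, 0.149]]
```

View pics/cs1.png

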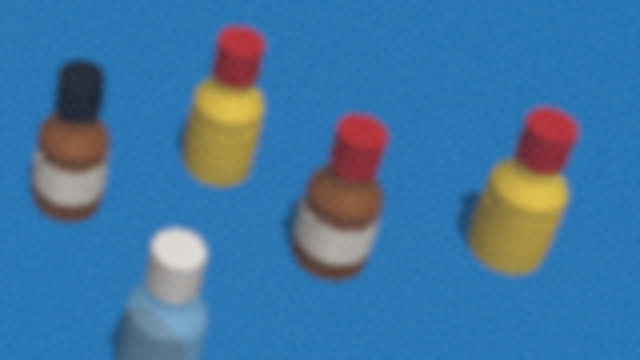

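View pics/ct1.png

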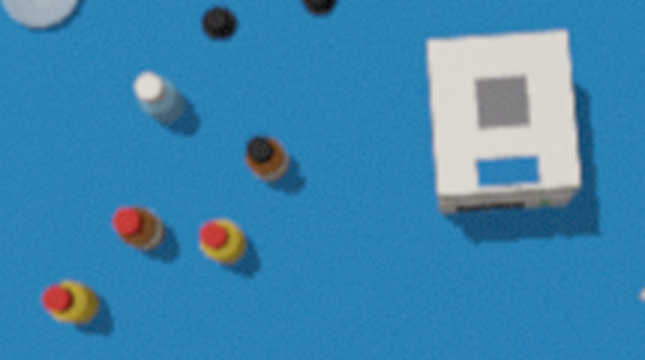

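```bash
python3 - <<'E'
from h import *
np.set_printoptions(precision=4,suppress=True)
for n in("scene","top"):
    p,d=imaging.snapshot(n)
    P,u,v=cloud(n,d)
    # lid top
    m=(P[:,2]>.13)&(P[:,2]<.155)&(P[:,0]>.42)&(P[:,0]<.66)&(P[:,1]>-.22)&(P[:,1]<0)
    Q=P[m]; r=cv2.minAreaRect(Q[:,:2].astype(np.float32)); 
    # robust: trim
    print(n,"lid rect",r,"z",np.median(Q[:,2]))
    mm=np.zeros(d.shape,np.uint8); mm[v[m],u[m]]=1
    # blue pad
    hsv=cv2.cvtColor(p,cv2.COLOR_BGR2HSV)
    hh=hsv[v,u]; b=m&(hh[:,1]>120)&(hh[:,0]>95)&(hh[:,0]<125)
    Q=P[b]; mb=np.zeros(d.shape,np.uint8); mb[v[b],u[b]]=1
    k,lab,st,ce=cv2.connectedComponentsWithStats(mb)
    for i in range(1,k):
        if st[i,4]>15:
            uv=ce[i]; print(n,"pad",uv,st[i,4],onz(n,uv,.146))
    # red stoppers
    red=((hsv[...,0]<8)|(hsv[...,0]>172))&(hsv[...,1]>170)&(hsv[...,2]>110)
    k,lab,st,ce=cv2.connectedComponentsWithStats(red.astype(np.uint8))
    for i in range(1,k):
        if st[i,4]>15 and ce[i][1]>200:
            Q,_,_=cloud(n,d,lab==i)
            t=Q[(Q[:,2]>.092)&(Q[:,2]<.102)]
            print(n,"red",ce[i],st[i,4],"c@z.083",onz(n,ce[i],.083),"toppts",len(t),t.mean(0) if len(t) else None, (t.min(0)+t.max(0))/2 if len(t) else None)
E
```

```text
scene lid rect ((0.5426598787307739, -0.11643966287374496), (0.15286120772361755, 0.13749980926513672), 2.8077681064605713) z 0.1431192177353433
scene pad [274.5167 164.35  ] 120 [ 0.4842 -0.1177  0.146 ]
scene red [379.9825 226.8246] 57 c@z.083 [0.4284 0.1643 0.083 ] toppts 47 [0.4379 0.1682 0.0944] [0.4372 0.1681 0.0948]
scene red [457.6066 246.7541] 61 c@z.083 [0.3657 0.3156 0.083 ] toppts 57 [0.3789 0.3183 0.0946] [0.3793 0.3184 0.0947]
scene red [409.7812 248.7969] 64 c@z.083 [0.443 0.248 0.083] toppts 58 [0.4538 0.2522 0.0945] [0.4534 0.2524 0.0945]
top lid rect ((0.5399392247200012, -0.11900436133146286), (0.15128983557224274, 0.13427051901817322), 3.234205722808838) z 0.14381429426698156
top pad [298.7785 216.6107] 149 [ 0.4842 -0.1215  0.146 ]
top red [172.6939 233.9184] 49 c@z.083 [0.449  0.2476 0.083 ] toppts 35 [0.4479 0.2457 0.0958] [0.4473 0.2455 0.0961]
top red [201.025 238.325] 40 c@z.083 [0.4345 0.1641 0.083 ] toppts 36 [0.433  0.1619 0.0953] [0.4339 0.1624 0.0957]
top red [149.0889 259.2222] 45 c@z.083 [0.3761 0.3149 0.083 ] toppts 31 [0.3757 0.3125 0.0958] [0.3758 0.3131 0.097 ]
```

The crops confirm it. The amber-glass bottle with a white label and red stopper is in the centre of the scene crop (335,200), flanked by two yellow ones. Next I'll press the pad.

```bash
cat >> h.py <<'E'
from scipy.spatial.transform import Rotation as Ro
YAW=np.deg2rad(3.0)
def down(t):  # tool y at world angle t, pointing down
    y=np.array([np.cos(t),np.sin(t),0]); z=np.array([0,0,-1.]); x=np.cross(y,z)
    return Ro.from_matrix(np.c_[x,y,z]).as_rotvec()
def best(p,t):
    q0=robot.read_state()["joint_positions"]; o=[]
    for k in(0,np.pi):
        q=robot.inverse_kinematics(p,down(t+k))
        if q is not None: o.append((np.abs(np.array(q)-q0).max(),down(t+k),np.array(q)))
    return min(o,key=lambda a:a[0])
def fz(n=3):
    return np.mean([robot.read_state()["force"] for _ in range(n)],axis=0)
def press(x,y,z0,zmin,step=.0005,lim=6,spd=.02):
    """step down until force exceeds lim"""
    z=z0; log=[]
    while z>zmin:
        z-=step; robot.move_straight([x,y,z],max_speed=spd)
        s=robot.read_state(); log.append((round(z,4),round(s["eef_pos"][2],4),round(float(s["force"][2]),1)))
        if s["force"][2]>lim: break
    return log
E
python3 - <<'E'
from h import *
np.set_printoptions(precision=4,suppress=True)
p=[.4845,-.1198,.20]
d,o,q=best(p,np.pi/2+YAW); print(d,o,q)
robot.grab(20)
robot.goto(p,o); s=robot.read_state(); print(s["time"],s["eef_pos"],s["force"],s["gripper_width"])
robot.move_straight([p[0],p[1],.155],max_speed=.1); s=robot.read_state();print(s["time"],s["eef_pos"],s["force"])
E
```

```text
1.5793683596288723 [3.1405 0.0822 0.    ] [-0.2424  0.1405 -0.3391  1.0911  0.      2.8468]
4.6333 [ 0.4847 -0.1192  0.2   ] [-0.2281 -1.1569  0.1094] -0.002569266101142144
5.2333 [ 0.4846 -0.1197  0.1552] [-0.1854  0.4781 -0.489 ]
```

```bash
python3 - <<'E'
from h import *
np.set_printoptions(precision=4,suppress=True)
x,y=.4845,-.1198
robot.move_straight([x,y,.149],max_speed=.05)
t0=robot.read_state()["time"]
log=press(x,y,.149,.128,step=.0007,lim=6)
print(log); print(robot.read_state()["time"]-t0)
E
```

```text
[(0.1483, np.float64(0.1484), 0.3), (0.1476, np.float64(0.1476), -0.4), (0.1469, np.float64(0.1468), 0.2), (0.1462, np.float64(0.1463), 1.2), (0.1455, np.float64(0.1455), 2.6), (0.1448, np.float64(0.1447), 2.6), (0.1441, np.float64(0.144), 1.9), (0.1434, np.float64(0.1434), 3.7), (0.1427, np.float64(0.1427), 2.4), (0.142, np.float64(0.1419), 2.9), (0.1413, np.float64(0.1413), 2.1), (0.1406, np.float64(0.1405), 3.1), (0.1399, np.float64(0.1399), 2.8), (0.1392, np.float64(0.1391), 3.3), (0.1385, np.float64(0.1384), 2.8), (0.1378, np.float64(0.1377), 2.3), (0.1371, np.float64(0.137), 2.6), (0.1364, np.float64(0.1363), 3.3), (0.1357, np.float64(0.1358), 4.7), (0.135, np.float64(0.1353), 7.8)]
5.0
```

```bash
python3 - <<'E'
from h import *
np.set_printoptions(precision=4,suppress=True)
x,y=.4845,-.1198
robot.move_straight([x,y,.20],max_speed=.12)
print(robot.read_state()["time"],fz())
# go above bottle, high, clear of lid
bp=[.450,.249,.20]
d,o,q=best(bp,np.pi/4); print(d,q)
d2,o2,q2=best(bp,np.pi/4+0.0)
robot.move_straight([.44,.0,.22],max_speed=.3)
robot.open_jaws()
print(robot.read_state()["time"])
for n in("scene","top"):
    p,dd=imaging.snapshot(n); cv2.imwrite(f"pics/{n}1.png",p)
E
```

```text
11.1917 [-0.3757 -0.1592 -0.388 ]
1.5560177135136408 [ 0.5054  0.1687 -0.3057  1.0964  0.      1.2908]
12.5583
```

View pics/scene1.png

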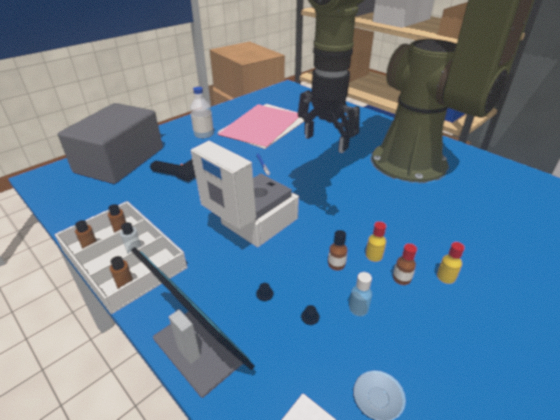

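View pics/top1.png

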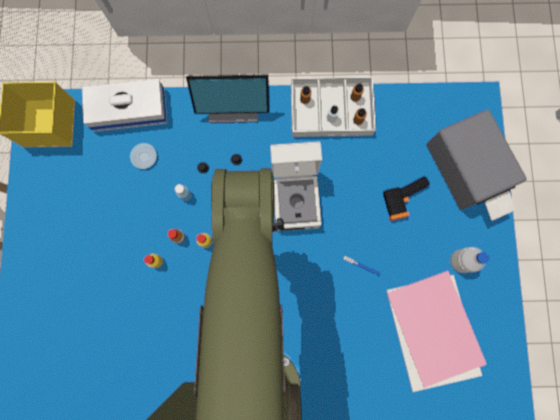

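Lid is open (scene (225,185)), and the well is visible at scene (263,185) / top (297,201). Next I'll measure the well and grasp the bottle.

```bash
python3 - <<'E'
from h import *
np.set_printoptions(precision=4,suppress=True)
bx,by=.4487,.2485
d,o,q=best([bx,by,.20],np.pi/4)
robot.goto([bx,by,.20],o)
W={}
for n in("scene","top"):
    p,dd=imaging.snapshot(n); W[n]=(p,dd); cv2.imwrite(f"pics/{n}2.png",p)
    for t in("well","lid_hinge","bottle"):
        for r in imaging.place_of(n,t)[:3]:
            c=r["centre"]; print(n,t,np.array(c).round(1),round(r["p"],2),onz(n,c,{"well":.095,"lid_hinge":.093,"bottle":0}[t]))
    # deck points
    P,u,v=cloud(n,dd); m=(abs(P[:,2]-.095)<.005)&(abs(P[:,0]-.54)<.09)&(abs(P[:,1]+.118)<.09)
    print(n,"deck",cv2.minAreaRect(P[m][:,:2].astype(np.float32)),np.median(P[m][:,2]))
    c=(215,140,310,250) if n=="scene" else (255,130,345,240)
    cv2.imwrite(f"pics/w_{n}.png",cv2.resize(p[c[1]:c[3],c[0]:c[2]],None,fx=5,fy=5,interpolation=cv2.INTER_CUBIC))
    np.save(f"pics/{n}2d.npy",dd)
print(robot.read_state()["time"],robot.read_state()["eef_pos"])
E
```

```text
scene well [255.9 189.6] 0.89 [ 0.542  -0.1247  0.095 ]
scene bottle [400.  276.4] 0.91 [0.4484 0.2458 0.    ]
scene bottle [446.6 277.1] 0.88 [0.3766 0.3195 0.    ]
scene bottle [375.  253.5] 0.72 [0.4283 0.1655 0.    ]
scene deck ((0.5560957193374634, -0.10989497601985931), (0.16464227437973022, 0.11022374778985977), 8.496964454650879) 0.09380392366801954
top well [297.9 198.4] 0.76 [ 0.5463 -0.1228  0.095 ]
top lid_hinge [294.5 174.9] 0.79 [ 0.6182 -0.1146  0.093 ]
top lid_hinge [390.4 200.9] 0.7 [ 0.5341 -0.396   0.093 ]
top bottle [203.6 242.7] 0.68 [0.4296 0.169  0.    ]
top bottle [177.9 237.3] 0.61 [0.4479 0.2491 0.    ]
top bottle [359.6 269.3] 0.28 [ 0.339  -0.3112  0.    ]
top deck ((0.5529651045799255, -0.1143570989370346), (0.12833888828754425, 0.15373483300209045), 89.84548950195312) 0.09441455748609662
14.6417 [0.4488 0.2483 0.2001]
```

View pics/w_scene.png

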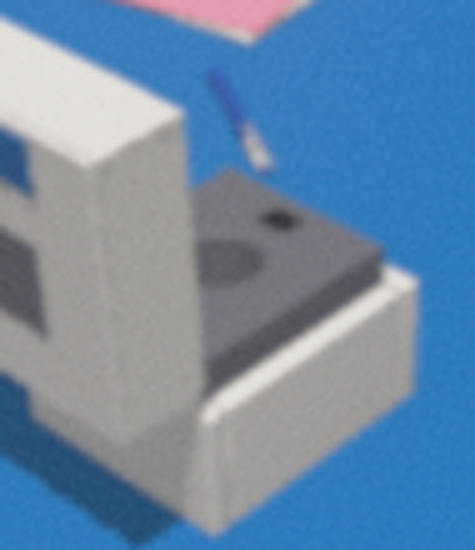

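View pics/w_top.png

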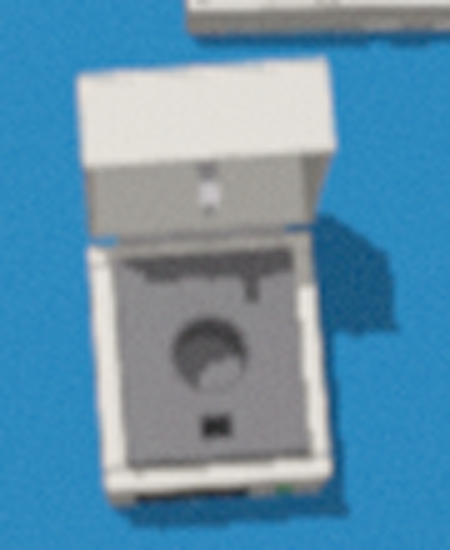

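View pics/scene2.png

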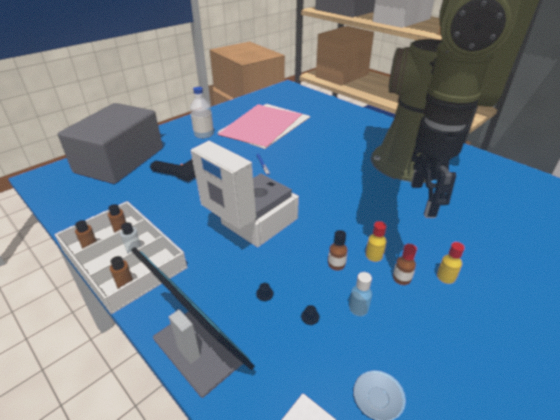

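```bash
python3 - <<'E'
from h import *
np.set_printoptions(precision=4,suppress=True)
print("well top",onz("top",[296.3,200.7],.095), "scene TCP proj",proj("scene",[.4488,.2483,.2]))
bx,by=.4487,.2485
s0=robot.read_state()
robot.move_straight([bx,by,.066],max_speed=.12)
print(fz())
robot.grab(25)
s=robot.read_state(); print(s["time"],s["gripper_width"],s["eef_pos"],s["force"])
robot.move_straight([bx,by,.25],max_speed=.15)
s=robot.read_state(); print(s["time"],s["gripper_width"],s["force"])
for n in("scene","top"):
    p,dd=imaging.snapshot(n); cv2.imwrite(f"pics/{n}3.png",p)
E
```

```text
well top [ 0.5395 -0.1179  0.095 ] scene TCP proj [420.8136 206.0572]
[-0.547  -0.2152  0.0495]
16.4833 0.2928045073441078 [0.449  0.2487 0.0662] [0.8965 1.1076 2.0046]
17.8583 0.29394236290932557 [-0.2216  0.1635 -1.4214]
```

View pics/scene3.png

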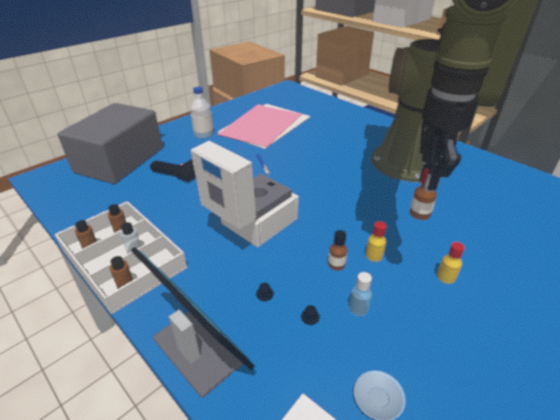

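View pics/top3.png

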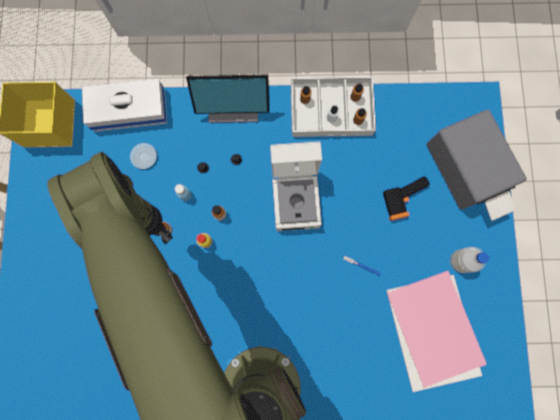

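Bottle is held upright (scene (424,200)), and the bystanders are unmoved. Next I'll calibrate the in-hand offset and the camera bias by viewing the bottle at two wrist yaws near the warmer.

```bash
cat >> h.py <<'E'
from scipy.optimize import least_squares
def fitbottle(n,d,tcp,under):
    P,u,v=cloud(n,d)
    m=(np.hypot(P[:,0]-tcp[0],P[:,1]-tcp[1])<.035)&(P[:,2]>under+.004)&(P[:,2]<under+.046)
    Q=P[m]; c=Ro.identity()
    f=lambda x: np.hypot(Q[:,0]-x[0]-x[2]*(Q[:,2]-under-.03),Q[:,1]-x[1]-x[3]*(Q[:,2]-under-.03))-.02
    r=least_squares(f,[tcp[0],tcp[1],0,0],loss="soft_l1",f_scale=.001)
    g=lambda x: np.hypot(Q[:,0]-x[0],Q[:,1]-x[1])-.02
    r2=least_squares(g,[tcp[0],tcp[1]],loss="soft_l1",f_scale=.001)
    return r2.x,r.x,len(Q),np.median(abs(r2.fun))
E
python3 - <<'E'
from h import *
np.set_printoptions(precision=4,suppress=True)
for i,a in enumerate((45,-45)):
    pos=[.45,-.06,.22]
    d,o,q=best(pos,np.deg2rad(a)); print(d,q)
    robot.goto(pos,o); robot.dwell(.3)
    s=robot.read_state(); t=s["eef_pos"]; R=Ro.from_rotvec(s["ee_rot"]).as_matrix()
    p,dd=imaging.snapshot("scene"); cv2.imwrite(f"pics/scene4_{i}.png",p)
    r=fitbottle("scene",dd,t,t[2]-.066)
    print(a,s["time"],t,"tooly",R[:2,1],"fit-tcp",r[0]-t[:2],"tilt",r[1][2:],r[2:])
E
```

```text
0.6383283639556363 [-0.1326  0.0448 -0.399   1.127   0.      0.6528]
45 19.4417 [ 0.4502 -0.0593  0.22  ] tooly [0.7061 0.7081] fit-tcp [0.0007 0.0008] tilt [-0.0222 -0.0077] (259, np.float64(0.0007677175372114119))
1.5707042145378067 [-0.1326  0.0448 -0.399   1.127   0.      2.2236]
-45 21.1917 [ 0.45 -0.06  0.22] tooly [ 0.7072 -0.707 ] fit-tcp [ 0.0016 -0.0011] tilt [0.0076 0.0105] (254, np.float64(0.00070589084476139))
```

```bash
python3 - <<'E'
from h import *
np.set_printoptions(precision=4,suppress=True)
for n,c in(("scene",(205,145,310,250)),("top",(262,160,335,240))):
    p=cv2.imread(f"pics/{n}0.png"); g=cv2.resize(p[c[1]:c[3],c[0]:c[2]],None,fx=6,fy=6,interpolation=cv2.INTER_CUBIC)
    hsv=cv2.cvtColor(g,cv2.COLOR_BGR2HSV)
    for th in (170,185,200,210):
        m=((hsv[...,1]<70)&(g.min(2)>th)).astype(np.uint8)
        k,lab,st,ce=cv2.connectedComponentsWithStats(m); i=1+np.argmax(st[1:,4])
        h=cv2.convexHull(np.argwhere(lab==i)[:,::-1].astype(np.int32))[:,0]
        uv=(h+.5)/6-.5+np.array(c[:2])
        Q=np.array([onz(n,q,.144)[:2] for q in uv]).astype(np.float32)
        M=cv2.moments(Q); print(n,th,"centroid",M["m10"]/M["m00"],M["m01"]/M["m00"],cv2.minAreaRect(Q),M["m00"],.15*.134)
    cv2.imwrite(f"pics/g_{n}.png",g)
E
```

```text
scene 170 centroid 0.5443121522831238 -0.11381360731316878 ((0.5443261861801147, -0.11364147812128067), (0.1530984789133072, 0.13691872358322144), 3.417072057723999) 0.020784381225789295 0.0201
scene 185 centroid 0.5438892189444954 -0.11433833931112673 ((0.5438920259475708, -0.11420042812824249), (0.15020360052585602, 0.13398681581020355), 3.307236909866333) 0.019977393731620996 0.0201
scene 200 centroid 0.5435475791362715 -0.11468357953058593 ((0.5435900092124939, -0.11440841853618622), (0.14704696834087372, 0.13120101392269135), 3.493264675140381) 0.019156425267099708 0.0201
scene 210 centroid 0.5433496407330082 -0.11496435986227764 ((0.5435143113136292, -0.11502637714147568), (0.14436373114585876, 0.1280752569437027), 3.249729871749878) 0.01839411808829272 0.0201
top 170 centroid 0.541124473651348 -0.11856006275254027 ((0.5410566926002502, -0.11854086071252823), (0.15114499628543854, 0.1352384239435196), 2.952052593231201) 0.020332406734576924 0.0201
top 185 centroid 0.5412172677869008 -0.1184855883770227 ((0.5411002039909363, -0.1185053288936615), (0.1494414061307907, 0.13377580046653748), 2.9756357669830322) 0.019899975102728784 0.0201
top 200 centroid 0.5413092833235172 -0.11851445437534529 ((0.5411548614501953, -0.11861594021320343), (0.1472184807062149, 0.13230183720588684), 2.9530458450317383) 0.01936379818900591 0.0201
top 210 centroid 0.520459969605131 -0.05732556833047738 ((0.5200628638267517, -0.057459037750959396), (0.0037959511391818523, 0.01876933127641678), 88.9562759399414) 6.353763331523599e-05 0.0201
```

View pics/g_scene.png

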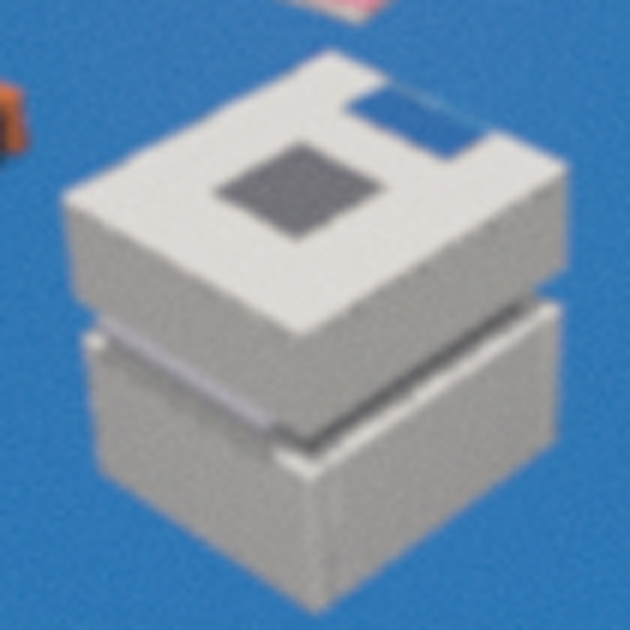

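View pics/scene4_1.png

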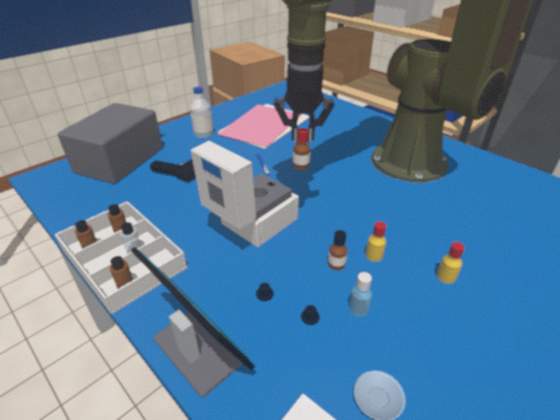

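```bash
python3 - <<'E'
from h import *
np.set_printoptions(precision=4,suppress=True)
def cyl(n,x,y,z0,z1,r):
    t=np.linspace(0,2*np.pi,60)
    P=[proj(n,[x+r*np.cos(a),y+r*np.sin(a),z]) for z in(z0,z1) for a in t]
    h=cv2.convexHull(np.array(P,np.float32))[:,0]; return h
def big(p,c): return cv2.resize(p[c[1]:c[3],c[0]:c[2]],None,fx=6,fy=6,interpolation=cv2.INTER_CUBIC)
def obs(p,c,f):
    g=big(p,c); m=f(g,cv2.cvtColor(g,cv2.COLOR_BGR2HSV)).astype(np.uint8)
    k,lab,st,ce=cv2.connectedComponentsWithStats(m); i=1+np.argmax(st[1:,4])
    h=cv2.convexHull(np.argwhere(lab==i)[:,::-1].astype(np.int32))[:,0]; return ((h+.5)/6-.5+np.array(c[:2])).astype(np.float32)
def cen(h): M=cv2.moments(h.astype(np.float32)); return np.array([M["m10"]/M["m00"],M["m01"]/M["m00"]]),M["m00"]
red=lambda g,h:((h[...,0]<10)|(h[...,0]>168))&(h[...,1]>140)&(h[...,2]>90)
tr=(.4486,.249)
for n,c in(("scene",(390,235,425,262)),("top",(163,225,182,244))):
    p=cv2.imread(f"pics/{n}0.png"); o,a=cen(obs(p,c,red)); e,b=cen(cyl(n,*tr,.07,.096,.013))
    print(n,"stopper obs",o,a,"pred",e,b,"world shift",onz(n,o,.083)-onz(n,e,.083))
notblue=lambda g,h:~((h[...,0]>95)&(h[...,0]<125)&(h[...,1]>110))
for i in(0,1):
    p=cv2.imread(f"pics/scene4_{i}.png"); t=[.45,-.0595 if i==0 else -.06]
    h=cyl("scene",*t,.154,.154+.052,.02); lo=h.min(0)-8; hi=h.max(0)+8
    c=(int(lo[0]),int(h[:,1].min())+8,int(hi[0]),int(hi[1]))
    o=obs(p,c,notblue); print(i,"obs L/R/bottom",o[:,0].min(),o[:,0].max(),o[:,1].max(),"pred",h[:,0].min(),h[:,0].max(),h[:,1].max())
    cv2.imwrite(f"pics/b4_{i}.png",big(p,c))
E
```

```text
scene stopper obs [409.1226 251.6194] 153.06948174349964 pred [408.8243 250.3537] 208.75251806969754 world shift [0.0029 0.0024 0.    ]
top stopper obs [172.6662 233.7846] 69.20831425988581 pred [172.1615 234.0395] 80.21149379643612 world shift [ 0.0007 -0.0015  0.    ]
0 obs L/R/bottom 292.41666 311.58334 170.41667 pred 293.07144 310.59735 169.85638
1 obs L/R/bottom 291.41666 310.91666 170.08333 pred 292.92316 310.43814 169.77513
```

View pics/b4_1.png

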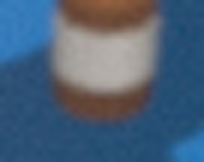

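```bash
python3 - <<'E'
from h import *
np.set_printoptions(precision=4,suppress=True)
w=np.array([.5405,-.1165])
robot.move_straight([w[0],w[1],.22],max_speed=.2)
robot.move_straight([w[0],w[1],.169],max_speed=.1)
robot.dwell(.2)
p,dd=imaging.snapshot("scene"); cv2.imwrite("pics/scene5.png",p)
cv2.imwrite("pics/s5.png",cv2.resize(p[90:240,200:330],None,fx=4,fy=4,interpolation=cv2.INTER_CUBIC))
f0=fz(10); print(robot.read_state()["time"],f0)
z=.169
while z>.152:
    z-=.001; robot.move_straight([w[0],w[1],z],max_speed=.03)
    s=robot.read_state(); f=s["force"]-f0; print(round(z,4),s["eef_pos"],f,s["moment"])
    if f[2]>3: break
print(s["time"])
E
```

```text
22.8333 [ 0.0592 -0.5692 -1.495 ]
0.168 [ 0.5405 -0.1165  0.168 ] [0.4588 0.6122 0.8324] [-0.0355  0.0413 -0.0133]
0.167 [ 0.5404 -0.1165  0.1669] [-0.4235  0.8803 -0.6117] [0.0717 0.0213 0.0256]
0.166 [ 0.5404 -0.1165  0.1659] [-0.3817  0.6081 -0.7722] [ 0.0548 -0.007   0.0336]
0.165 [ 0.5404 -0.1165  0.1649] [ 0.0386  0.5469 -0.0067] [-0.0143 -0.0426  0.041 ]
0.164 [ 0.5404 -0.1165  0.1639] [-0.21   -0.1449 -0.6408] [-0.0426  0.054  -0.0187]
0.163 [ 0.5405 -0.1165  0.1629] [-0.4675  0.6555  0.7887] [-0.028   0.0415 -0.0101]
0.162 [ 0.5404 -0.1165  0.1619] [-0.2105  0.3912  0.5959] [ 0.0547 -0.0142  0.0637]
0.161 [ 0.5404 -0.1165  0.1609] [-0.0667  0.4045  0.7002] [ 0.0156  0.0549 -0.0365]
0.16 [ 0.5404 -0.1165  0.1599] [ 0.1411  0.6069 -0.872 ] [ 0.0025 -0.0368  0.0222]
0.159 [ 0.5405 -0.1165  0.1589] [-0.7524 -0.1319  0.7566] [-0.0319 -0.0003 -0.0101]
0.158 [ 0.5404 -0.1165  0.1579] [0.5656 0.4955 0.4208] [-0.0327  0.0031  0.0163]
0.157 [ 0.5404 -0.1165  0.1569] [-0.3507  0.8236  0.003 ] [-0.0035  0.0377  0.0032]
0.156 [ 0.5404 -0.1165  0.1559] [ 0.6703  0.8522 -0.1194] [-0.002  -0.0094  0.015 ]
0.155 [ 0.5404 -0.1165  0.1549] [-0.391   0.6047  0.3861] [-0.0024 -0.0118  0.0757]
0.154 [ 0.5404 -0.1165  0.1539] [ 0.0491  0.9113 -0.4549] [-0.0129  0.0276  0.0151]
0.153 [ 0.5404 -0.1165  0.1529] [ 0.1523  0.4052 -0.0532] [-0.0716 -0.0432  0.0111]
0.152 [ 0.5405 -0.1165  0.1519] [ 0.1098  0.4066 -0.0932] [ 0.0231  0.0402 -0.0226]
27.0833
```

View pics/s5.png

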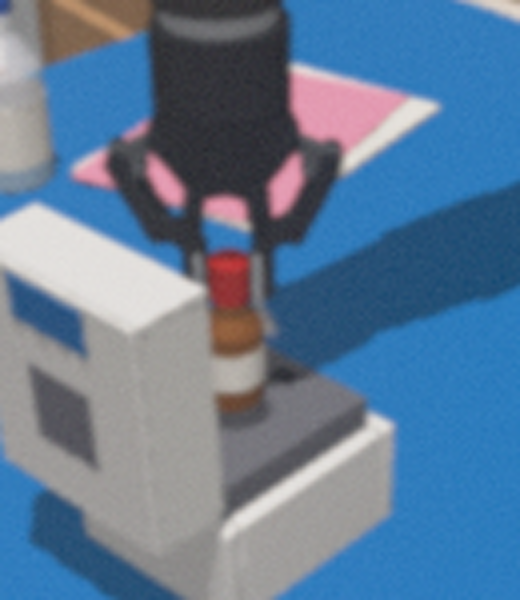

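The bottle's underside is above the well at crop (240,405), and it entered without any force. Next I'll lower it to the floor.

```bash
python3 - <<'E'
from h import *
np.set_printoptions(precision=4,suppress=True)
w=np.array([.5405,-.1165]); f0=fz(5)
z=.152
while z>.095:
    z-=.005 if z>.108 else .001
    robot.move_straight([w[0],w[1],z],max_speed=.04)
    s=robot.read_state(); f=s["force"]-f0
    print(round(z,4),s["eef_pos"][2],f)
    if np.abs(f).max()>3.5: break
print(s["time"],s["moment"])
E
```

```text
0.147 0.14658155909849105 [ 0.27   -0.0992 -0.2565]
0.142 0.14161282113238535 [-0.0385 -0.5735  0.3437]
0.137 0.1366414848743857 [0.1758 0.5592 0.6394]
0.132 0.13164975858874842 [ 0.0561  0.3252 -0.93  ]
0.127 0.1266439131605868 [ 0.9378 -0.0837 -0.2853]
0.122 0.12165483149862288 [-0.2513 -0.0418 -0.166 ]
0.117 0.11664590791154947 [-0.5652  1.2028  0.8214]
0.112 0.11167231010353444 [-0.4888  1.0205 -0.0559]
0.107 0.10663905891595474 [0.6103 0.2164 1.2308]
0.106 0.10599994722298467 [-0.3136 -0.0387  0.1041]
0.105 0.10496049036333707 [ 0.1509  0.4102 -0.2773]
0.104 0.10391739747107216 [-0.4609 -0.2522 -0.1684]
0.103 0.10290943830220589 [0.8021 0.4574 0.1295]
0.102 0.10190601199547371 [-0.0624  0.4099  0.1288]
0.101 0.10091259376965206 [-0.8957 -0.7646 -0.2829]
0.1 0.09992204003353838 [-0.3703  1.0867  0.641 ]
0.099 0.09918051396053554 [0.7865 0.6502 2.027 ]
0.098 0.09892305512885534 [-0.4826 -0.23    7.014 ]
31.8083 [-0.043   0.2237 -0.0244]
```

Floor felt at TCP 0.099, as predicted (0.0992). Next I'll release, retreat upward and check.

```bash
python3 - <<'E'
from h import *
np.set_printoptions(precision=4,suppress=True)
w=np.array([.5405,-.1165])
robot.move_straight([w[0],w[1],.0987],max_speed=.04)
print(fz())
robot.open_jaws(); 
robot.move_straight([w[0],w[1],.15],max_speed=.08)
robot.move_straight([w[0],w[1],.32],max_speed=.25)
s=robot.read_state();print(s["time"],s["force"])
p,dd=imaging.snapshot("scene"); cv2.imwrite("pics/scene6.png",p)
cv2.imwrite("pics/s6.png",cv2.resize(p[90:240,200:330],None,fx=4,fy=4,interpolation=cv2.INTER_CUBIC))
# lid top corner heights (open) & stopper top height from depth
P,u,v=cloud("scene",dd); hsv=cv2.cvtColor(p,cv2.COLOR_BGR2HSV)[v,u]
m=(np.hypot(P[:,0]-w[0],P[:,1]-w[1])<.03)&(P[:,2]<.2)&(hsv[:,1]>140)&((hsv[:,0]<10)|(hsv[:,0]>168))
print("stopper",m.sum(),np.percentile(P[m],[5,50,95],axis=0) if m.sum() else None)
m=(P[:,0]>.6)&(P[:,0]<.7)&(P[:,1]>-.2)&(P[:,1]<-.03)&(P[:,2]>.12)&(P[:,2]<.27)
print("lid",np.percentile(P[m],[1,50,99],axis=0))
for a in (90,):
  for pos in ([.70,-.108,.32],[.70,-.108,.21]):
    try: print(best(pos,np.deg2rad(a+3))[2])
    except Exception as e: print("none",pos,e)
E
```

```text
[-0.0457  0.6669  3.4261]
34.3 [ 0.0321  0.7869 -0.6033]
stopper 94 [[ 0.537  -0.1223  0.1058]
 [ 0.5473 -0.1089  0.1233]
 [ 0.5544 -0.1044  0.1287]]
lid [[ 0.618  -0.1744  0.1216]
 [ 0.6663 -0.0825  0.204 ]
 [ 0.6753 -0.0427  0.2426]]
[-0.1531  0.5307  0.4734  1.5135  0.      2.9362]
[-0.1531  0.5329  0.2304  1.2682  0.      2.9362]
```

View pics/s6.png

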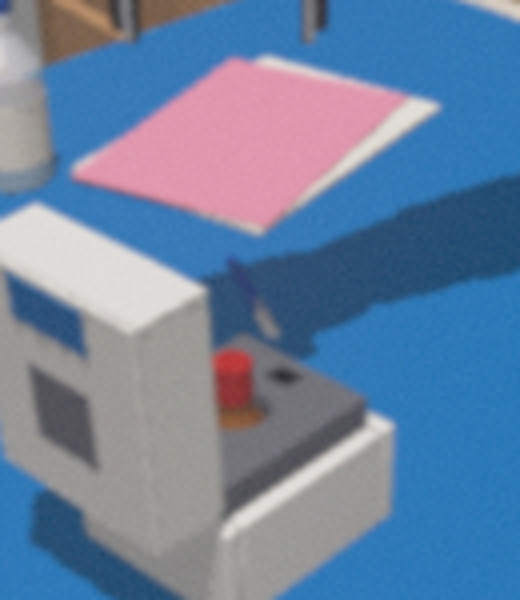

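The bottle is fully down (red stopper at crop (235,378), top about 129 mm up) and the lid is upright. Next I'll reach behind the lid and swing it down.

```bash
python3 - <<'E'
from h import *
np.set_printoptions(precision=4,suppress=True)
ex=np.array([np.cos(YAW),np.sin(YAW)]); H=np.array([.5405,-.1165])+.075*ex
def pt(s,z): q=H+s*ex; return [q[0],q[1],z]
a0=pt(.090,.32)
d,o,q=best(a0,np.pi/2+YAW)
robot.grab(20)
robot.goto(a0,o); 
robot.move_straight(pt(.090,.213),max_speed=.15)
f0=fz(5); print(robot.read_state()["time"],f0)
A=np.linspace(1.65,.10,13)
for i,a in enumerate(A):
    r=.120+(.143-.120)*min(1,max(0,(1.5-a)/.9)); h=.052
    s=-r*np.cos(a)+h*np.sin(a)+.011; z=.093+r*np.sin(a)+h*np.cos(a)
    robot.move_straight(pt(s,z),max_speed=.07)
    st=robot.read_state(); f=st["force"]-f0; print(round(a,2),st["eef_pos"],f)
    if np.linalg.norm(f)>12: print("ABORT"); break
print(robot.read_state()["time"])
p,dd=imaging.snapshot("scene"); cv2.imwrite("pics/scene7.png",p)
E
```

```text
36.7667 [0.0006 0.3119 0.9094]
1.65 [ 0.6881 -0.1089  0.2096] [ 0.3661  0.2201 -0.4348]
1.52 [ 0.6726 -0.1096  0.2163] [ 2.1473 -0.606   0.6809]
1.39 [ 0.6554 -0.1105  0.2236] [1.7689 0.2931 0.1533]
1.26 [ 0.6373 -0.1114  0.2293] [1.5781 0.0202 0.2643]
1.13 [ 0.6185 -0.1124  0.2325] [1.3863 0.2751 0.3158]
1.0 [ 0.599  -0.1134  0.233 ] [1.5682 0.2366 0.5497]
0.88 [ 0.5792 -0.1145  0.2309] [ 0.7504 -0.1069  0.87  ]
0.75 [ 0.5595 -0.1155  0.2259] [ 0.9139 -0.4151  0.6111]
0.62 [ 0.5402 -0.1165  0.218 ] [-0.1048  0.1721  0.9174]
0.49 [ 0.5244 -0.1173  0.2059] [0.0737 0.2995 0.8645]
0.36 [ 0.5107 -0.118   0.1918] [-0.5886  0.2648  1.2233]
0.23 [ 0.4988 -0.1186  0.176 ] [-1.7798 -0.3309  0.9901]
0.1 [ 0.4889 -0.1191  0.1587] [-0.9211  0.6337  1.7185]
42.3083
```

View pics/scene7.png

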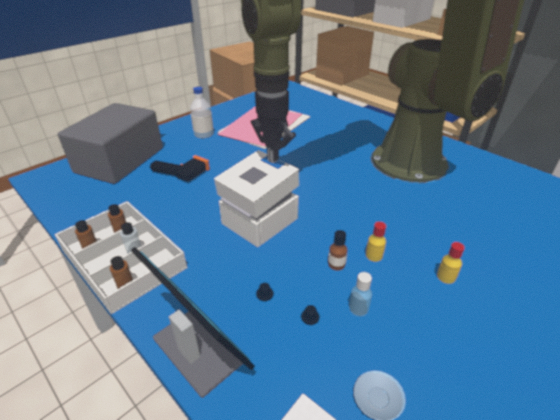

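The lid is nearly shut under the fingers (scene (258,185)). Next I'll press until I feel the stop.

```bash
python3 - <<'E'
from h import *
np.set_printoptions(precision=4,suppress=True)
x,y=.4845,-.1195
robot.move_straight([x,y,.148],max_speed=.03)
robot.move_straight([x,y,.139],max_speed=.02)
print(fz())
log=press(x,y,.139,.128,step=.0007,lim=6.5)
print([(a,round(float(b),4),c) for a,b,c in log])
robot.dwell(.2); print(fz())
robot.move_straight([x,y,.152],max_speed=.03)
s=robot.read_state(); print(s["time"],s["force"])
robot.move_straight([x,y,.20],max_speed=.1)
robot.move_straight([.44,0,.25],max_speed=.25)
robot.dwell(1.0)
for n in("scene","top"):
    p,dd=imaging.snapshot(n); cv2.imwrite(f"pics/{n}8.png",p)
    P,u,v=cloud(n,dd); m=(P[:,2]>.12)&(P[:,2]<.2)&(abs(P[:,0]-.54)<.07)&(abs(P[:,1]+.117)<.055)
    Q=P[m]; print(n,m.sum(),"lid z",np.percentile(Q[:,2],[2,50,98]),"front/rear",np.median(Q[Q[:,0]<.5][:,2]),np.median(Q[Q[:,0]>.58][:,2]))
print(robot.read_state()["time"])
E
```

```text
[-1.4729  0.2     2.4445]
[(0.1383, 0.1383, 2.8), (0.1376, 0.1376, 1.8), (0.1369, 0.1369, 2.4), (0.1362, 0.1361, 2.8), (0.1355, 0.1355, 4.0), (0.1348, 0.1348, 5.2), (0.1341, 0.1342, 6.2), (0.1334, 0.1336, 7.2)]
[-6.0058 -0.7129  7.0607]
46.475 [ 0.0292 -0.5863 -0.1887]
scene 1492 lid z [0.1415 0.1434 0.1462] front/rear 0.14444869392447857 0.14306983519535588
top 1836 lid z [0.1381 0.1437 0.1498] front/rear 0.14485557263157678 0.14320067184393404
48.9083
```

View pics/scene8.png

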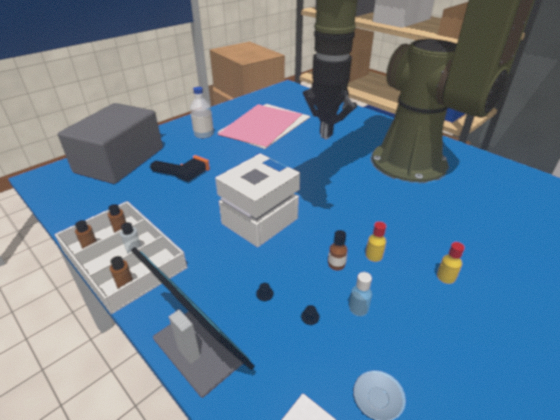

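View pics/top8.png

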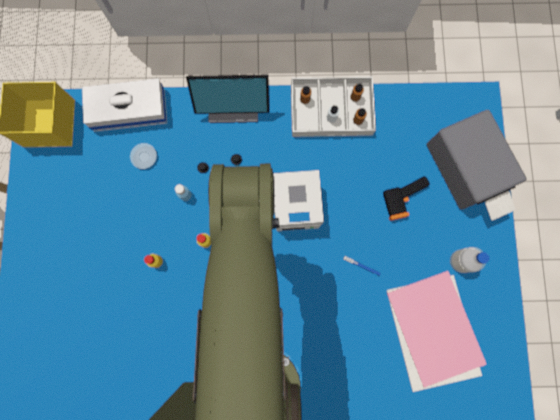

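Both views show the lid shut and flat (scene (258,180), top (299,200)), with its top at 144 mm a second after I let go. The bystanders are where they were.

```bash
python3 -c "
from h import *
robot.job_done(); print(robot.read_state()['time'])"
```

```text
the job is handed in; nothing more can be done
the job is handed in; nothing more can be done
```

The red-stoppered amber bottle is standing in the warmer with the lid latched, and I handed the job in at about 49 s of the 72 s allowed.

- **Opening:** I pressed the blue pad until I felt the stop, about 10.5 mm down at 7.8 N. When I let go, the lid opened to upright.
- **Placing the bottle:** It went into the well with no contact force. It touched the floor within 1 mm of the expected height, at 7 N. After I let go it stood upright, with the stopper's top about 129 mm above the table.
- **Closing:** I swung the lid shut from behind with about 2 N, then pressed to the stop at about 7 N down, with about 6 N sideways at the end. I then let go and moved clear.

**Last checks:** More than a second after I let go, both cameras showed the lid shut and flat. Its top was 143–144 mm above the table, as at the start. In the pictures the bystanders were where they began, except where the arm hid the black-stoppered bottle in the last top view; the scene view showed it in place.

**Disagreement:** The two cameras differed by up to about 4 mm on where the warmer stands. I used a weighted estimate, and the free entry into the well showed it was good enough.

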